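# Load the sink-cupboard tray in order of height

### The job

Load the pull-out tray for the sink cupboard: stand the four capped white bottles upright in its compartments, one in the middle of each, in order of height, the tallest next to the wooden front panel and the shortest at the opposite end, which slides in under the waste pipe. Set each one down rather than dropping it, let none fall over on the way, and leave them all standing free.

Things in the scene. Friction and masses are not known exactly. Their poses are not given: they have to be found in the camera images.
- bottle_tall: round white bottle, the tallest: 205 mm tall in all, body 60 mm in diameter, with a ribbed grey screw cap 32 mm in diameter and 36 mm high on top; closed and rigid, a paper label round the body, 0.3 to 0.6 kg. It stands upright on the worktop. Origin: centre of its underside, z up along its axis. The cap is fixed to the bottle and is a good grip from above.
- bottle_flat: white bottle of rectangular plan, the second tallest: 170 mm tall in all, body 58 mm (its x) by 42 mm (its y), with a ribbed grey screw cap 30 mm in diameter and 34 mm high on top; closed and rigid, a paper label round the body, 0.22 to 0.45 kg. It stands upright on the worktop. Origin: centre of its underside, z up along its axis. The cap is fixed to the bottle and is a good grip from above.
- bottle_round: round white bottle, the third in height: 135 mm tall in all, body 66 mm in diameter, with a ribbed grey screw cap 36 mm in diameter and 32 mm high on top; closed and rigid, a paper label round the body, 0.19 to 0.4 kg. It stands upright on the worktop. Origin: centre of its underside, z up along its axis. The cap is fixed to the bottle and is a good grip from above.
- bottle_squat: round squat white bottle, the shortest: 100 mm tall in all, body 66 mm in diameter, with a ribbed grey screw cap 44 mm in diameter and 32 mm high on top; closed and rigid, a paper label round the body, 0.15 to 0.31 kg. It stands upright on the worktop. Origin: centre of its underside, z up along its axis. The cap is fixed to the bottle and is a good grip from above.
- liner0: one of four identical black ribbed rubber liners, 86 x 80 x 3 mm, each fixed on the floor of one compartment of the tray, at its centre; which liner lies in which compartment varies. Origin: centre of its underside, 8 mm above the worktop; its top, on which a bottle stands, is 11 mm above the worktop. z up, y along the row of compartments.
- liner1: one of four identical black ribbed rubber liners, 86 x 80 x 3 mm, each fixed on the floor of one compartment of the tray, at its centre; which liner lies in which compartment varies. Origin: centre of its underside, 8 mm above the worktop; its top, on which a bottle stands, is 11 mm above the worktop. z up, y along the row of compartments.
- liner2: one of four identical black ribbed rubber liners, 86 x 80 x 3 mm, each fixed on the floor of one compartment of the tray, at its centre; which liner lies in which compartment varies. Origin: centre of its underside, 8 mm above the worktop; its top, on which a bottle stands, is 11 mm above the worktop. z up, y along the row of compartments.
- liner3: one of four identical black ribbed rubber liners, 86 x 80 x 3 mm, each fixed on the floor of one compartment of the tray, at its centre; which liner lies in which compartment varies. Origin: centre of its underside, 8 mm above the worktop; its top, on which a bottle stands, is 11 mm above the worktop. z up, y along the row of compartments.
- front_panel: wooden front panel across one end of the tray: upright oak board 150 mm wide (x), 18 mm thick (y), 89 mm high, with a hand slot and an aluminium top edge; which end varies (the other has a low black catch, 28 mm high). Fixed. Origin: centre of its underside. The compartments' centres lie 58, 152, 246 and 340 mm from it along the tray.
- tray: grey plastic pull-out tray, 106 mm wide (x), 380 mm long (y), fixed on the worktop, open above; cross walls 4 mm thick part it into a row of four compartments along y, each 98 mm (x) by 90 mm (y) inside, 94 mm apart between centres. All its walls are 38 mm high, its floor 8 mm thick. Origin: centre of its underside.
Not all that is in view belongs to the job. Leave any green or red look-alike of the bottle_flat alone.

How it is judged:
By the outcome, as a careful person would: the job done as asked, in the order asked, and still so for the second after the job is handed in, with the robot touching nothing.
It also fails if it takes over 109 s, if anything falls off the work surface, if the arm or the gripper's body presses on something with over 40 N, if the wrist force passes 120 N, or if a joint passes its speed limit or range.

### The arm

A 6-joint arm with a two-finger parallel gripper is mounted at the origin on the work surface. World frame = base frame: x ahead of the robot, y to its left, z up, the work surface at z = 0. Lengths are in m, angles in rad, forces in N, time in s.
With the tool pointing down it reaches from about 0.25 to 0.725 m from the base axis. Payload 4 kg.
Tool frame: the origin (TCP) lies midway between the tips of the shut fingers; the grasp point (between the pads) lies grip_point_offset behind it (grip_point_offset is the distance from the TCP to the grasp point, in m); z points along the fingers, y is the line along which they close (so a half turn about z gives the same grasp; the last joint's range is limited). The gripper opens to 85 mm and grips with 20 to 120 N. Pads are 22 mm wide; open, the fingers measure 114 mm over their backs; the gripper's body (76 mm by 85 mm) begins 54 mm behind the grasp point. The pads swing forward as they close: fully open they stand 13 mm farther back than shut.
Start: joints at [-1.283, 0.241, 0.005, 1.335, 0, 1.571], TCP at [0.142, -0.479, 0.231] pointing down, gripper open.
Joint ranges: [-2.72, 2.72], [-1.05, 1.87], [-1.09, 1.28], [-1.99, 2.15], [-1.42, 1.44], [-3.14, 3.14]. Speed limits (rad/s): [2.79, 2.79, 3.14, 3.14, 3.14, 3.14].

### API

Orientations are given as a unit quaternion [x, y, z, w].
In Python, from workcell import * gives the robot as it stands. The module is installed in compiled form; this text tells all that it offers.
- The arm moves only by the tool arm_command, never from a script. Its arguments are lists of equal length, an entry for each row: "slide": the shift along the tool's x, y, z in cm, a list of three; "spin": the turn about the tool's z in degrees. A call has exactly 5 rows; each row is the pose to reach, as a shift and turn from the pose commanded when the call began, along the tool's axes at that moment; what a row does not reach only later rows make up. A row lasts 1/8 s, in which the tool goes at most 62.5 mm and 10.7 degrees, less where a joint would pass 70% of its speed; a pose out of reach is approached as far as the arm can. A call with a gripper value outside its range is refused whole. "jaw" is the finger opening in cm, from 0 to 8.54, set as the call begins (left out, the last holds). The fingers move at their own pace and stop on an object; the grip force is fixed at half the most. Time passes only in rows, so rows that repeat a pose let the fingers close, or fill a call up. It gives the time, the measured TCP pose, the force, the opening and the grip force at its end, in the units of the state.
- get_obs(): the state, without advancing time (a new reading comes with each control period).
- camera(name): name is "scene" or "side" or "wrist"; returns a dict with "pixels" (420x560x3 uint8, red, green, blue), "range_z" (420x560 float32, m along the optical axis (not along the pixel's ray), 0 where there is no reading), "intrinsics" (3x3 intrinsics, pixels), "k1" (the pictures are not rectified: a ray, as slopes to the right and down, at radius r is drawn at 1 + k1 r^2 times it, then the intrinsics apply), "rvec" (rotation vector, rad) and "tvec" (3), from world to camera coordinates, as OpenCV has them. Camera axes: x right, y down, z forward; pixel columns grow to the right and rows downward; lengths in m; the calibration is good to about 2 mm. A picture is of the moment at which its call begins.
- job_done(): hands the job in; it is judged then, once.
Trained networks look in a picture, given as the dict that the camera call returned (one of the last four; its "shot" number tells which), for a name from the list of things; names that differ only in an ending like _2 or _b are one class to them, and where a whole thing is asked for, a point or a joint stands for the part that bears it (a point fixed in the world has none). Each returns a list of dicts, best first, with "confidence" (0 to 1); they miss things now and then, are a little off and sometimes report something else, mostly with a low value. They report only what shows in the picture. A call takes as long as a camera call. They do not tell look-alikes from the thing itself.
- recognise(picture, thing): "centre" ([column, row] in pixels, amid what is visible of it).
- landmark_of(picture, thing): "centre" ([column, row] in pixels: a listed point, or the origin of a listed thing).
The state is a dict: "clock": time; "joint_pos": joint angles; "joint_vel": joint speeds; "tau": joint torques, N m; "eef_pos": TCP position; "tool_rot": TCP orientation; "ft_force": force on the tool from outside, world axes, zero at the start; "ft_torque": the same for the moment, N m; "grip_width": finger opening in m; "grasp_force": force on a finger pad.
Only numpy, scipy, OpenCV 4.12 (cv2) and the standard library are available. Lean on these libraries where they do the work, as an engineer would, in place of code of your own. Each camera call takes 0.05 s, during which the arm holds its last target. There are 200 camera calls.

## Working session

There is one attempt and no reset: what is moved stays moved. The work goes in short steps, Python scripts to look and compute and a tool call to move; the robot and the scene stay as the last step left them, time stands still between calls to the robot, and variables do not carry over. Pictures are saved under pics/ and viewed, at most 14 in all, crops included, and the job is handed in when it is done.

Besides the shell and the picture viewer there is one more tool, called after "Call:" as name([rows], argument=value, ...), one row to a line, values as JSON. arm_command: Moves the arm, as the interface text tells. Its arguments: {"type":"object","properties":{"slide":{"type":"array","items":{"type":"array","items":{"type":"number"}}},"spin":{"type":"array","items":{"type":"number"}},"jaw":{"type":"number"}},"required":["slide","spin"]}

```bash
mkdir -p pics
cat > h.py <<'E'
from workcell import *
import numpy as np, cv2
from scipy.spatial.transform import Rotation as R
def px2w(p,uv,z=None,rng=None):
    """pixel -> world: on plane z, or using depth image"""
    K=p["intrinsics"];k1=p["k1"]
    s=cv2.undistortPoints(np.array([[uv]],float),np.array(K),np.array([k1,0,0,0.]))[0,0]
    Rm=R.from_rotvec(np.ravel(p["rvec"])).as_matrix();t=np.ravel(p["tvec"])
    d=Rm.T@np.array([s[0],s[1],1.]);c=-Rm.T@t
    if z is not None: return c+d*(z-c[2])/d[2]
    if rng is None:
        u,v=int(round(uv[0])),int(round(uv[1]))
        a=p["range_z"][max(v-2,0):v+3,max(u-2,0):u+3];a=a[a>0];rng=np.median(a) if a.size else 0
    return c+d*rng
def save(p,n,crop=None,sc=1):
    im=p["pixels"][:,:,::-1]
    if crop: im=im[crop[1]:crop[3],crop[0]:crop[2]]
    cv2.imwrite("pics/"+n,cv2.resize(im,None,fx=sc,fy=sc,interpolation=cv2.INTER_CUBIC))
E
python3 - <<'E'
from h import *
np.set_printoptions(precision=4,suppress=True)
o=get_obs();print({k:o[k] for k in("clock","eef_pos","tool_rot","grip_width")})
try: print(grip_point_offset)
except Exception as e: print(e)
for n in("scene","side"):
    p=camera(n);save(p,n+"0.png")
    Rm=R.from_rotvec(np.ravel(p["rvec"])).as_matrix();print(n,"cam",-Rm.T@np.ravel(p["tvec"]))
    for t in("bottle_tall","bottle_flat","bottle_round","bottle_squat","liner0","front_panel","tray"):
        for f in(recognise,landmark_of):
            for d in f(p,t)[:5]:
                c=d["centre"];print(n,t,f.__name__,round(d["confidence"],2),np.round(c,1),px2w(p,c),"z0:",px2w(p,c,0.0)[:2])
E
```

```text
{'clock': 0.0, 'eef_pos': array([ 0.1417, -0.4788,  0.2304]), 'tool_rot': array([ 0.9897,  0.1434, -0.0002, -0.001 ]), 'grip_width': 0.08551159159419568}
0.0187
scene cam [0.9652 0.3763 1.0315]
scene bottle_tall call 0.65 [427.3 300.3] [0.4582 0.3194 0.1463] z0: [0.3744 0.31  ]
scene bottle_tall call 0.92 [418.3 317. ] [0.4639 0.3221 0.074 ] z0: [0.4252 0.3179]
scene bottle_flat call 0.81 [273.4 124.6] [ 0.2703 -0.2967  0.0998] z0: [ 0.1958 -0.3687]
scene bottle_flat call 0.75 [274.6 198.5] [ 0.4632 -0.1092  0.1111] z0: [ 0.4026 -0.1678]
scene bottle_flat call 0.72 [303.8 171.4] [ 0.3464 -0.116   0.1083] z0: [ 0.2738 -0.1738]
scene bottle_flat call 0.66 [229.1 118.4] [ 0.3393 -0.404   0.1009] z0: [ 0.2714 -0.4886]
scene bottle_flat call 0.63 [208.4 177.8] [ 0.5211 -0.2907  0.0917] z0: [ 0.4778 -0.3558]
scene bottle_flat call 0.96 [274.4 213.4] [ 0.4661 -0.1078  0.0519] z0: [ 0.4396 -0.1335]
scene bottle_flat call 0.96 [212.1 194.5] [ 0.5196 -0.2908  0.0194] z0: [ 0.5111 -0.3036]
scene bottle_flat call 0.88 [304.2 187.4] [ 0.344  -0.1129  0.0426] z0: [ 0.3172 -0.134 ]
scene bottle_fla
[... 3077 characters left out ...]
4  0.0104] z0: [ 0.6402 -0.0832]
side liner0 call 0.54 [256.8 190.3] [ 0.6414 -0.1708  0.0096] z0: [ 0.6534 -0.1843]
side liner0 call 0.81 [198.6 240.8] [0.5517 0.1542 0.0366] z0: [0.594  0.1212]
side liner0 call 0.48 [238.7 204.7] [ 0.6254 -0.069   0.01  ] z0: [ 0.6376 -0.0813]
side liner0 call 0.46 [258.8 194.5] [ 0.5897 -0.121   0.0332] z0: [ 0.63   -0.1666]
side front_panel call 0.87 [269.8 167.7] [ 0.6223 -0.2157  0.0764] z0: [ 0.7274 -0.3428]
side front_panel call 0.46 [221.9 217.9] [0.6124 0.0148 0.0106] z0: [0.6252 0.0031]
side tray call 0.62 [224.5 210.3] [ 0.6336 -0.0175  0.0125] z0: [ 0.6491 -0.0319]
side tray call 0.73 [232.  216.3] [ 0.5951 -0.0083  0.0108] z0: [ 0.6078 -0.0205]
```

View pics/scene0.png

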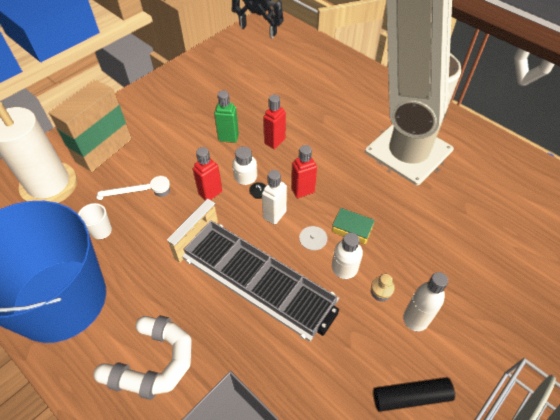

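View pics/side0.png

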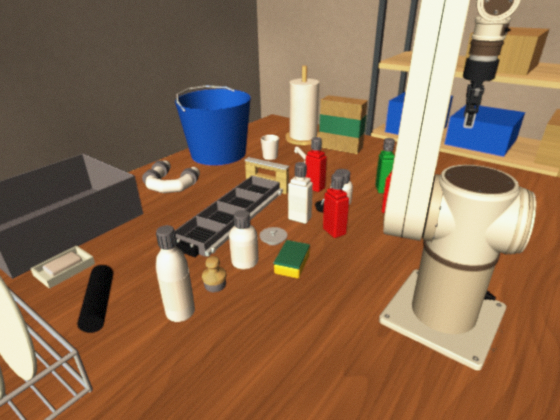

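The four white bottles are at scene pixels tall (427,300), round (347,258), flat (274,198) and squat (245,167). The look-alikes of the flat bottle are red at (208,178), (303,171) and (275,123), and green at (228,118). The oak panel is at (188,228) and the black catch at (330,318). Next I'll measure the caps and tray precisely and take one close crop.

```bash
cat >> h.py <<'E'
def cloud(p):
    z=p["range_z"];v,u=np.nonzero(z>0)
    s=cv2.undistortPoints(np.stack([u,v],1).astype(float)[:,None],np.array(p["intrinsics"]),np.array([p["k1"],0,0,0.]))[:,0]
    d=z[v,u];X=np.c_[s*d[:,None],d]
    Rm=R.from_rotvec(np.ravel(p["rvec"])).as_matrix()
    return (X-np.ravel(p["tvec"]))@Rm,p["pixels"][v,u].astype(int),np.c_[u,v]
def circ(P,cam,r):
    """fit centre of circle of known radius to visible side points"""
    from scipy.optimize import least_squares
    m=P[:,:2].mean(0);g=m+(m-cam[:2])/np.linalg.norm(m-cam[:2])*r*.6
    q=least_squares(lambda c:np.linalg.norm(P[:,:2]-c,axis=1)-r,g,loss="soft_l1",f_scale=.002)
    return q.x,np.median(abs(q.fun))
E
python3 - <<'E'
from h import *
np.set_printoptions(precision=4,suppress=True)
B={"tall":((.46,.32),.205,.016,.036,.030),"flat":((.466,-.107),.170,.015,.034,None),"round":((.45,.125),.135,.018,.032,.033),"squat":((.416,-.26),.100,.022,.032,.033)}
for n in("scene","side"):
    p=camera(n);X,C,U=cloud(p);Rm=R.from_rotvec(np.ravel(p["rvec"])).as_matrix();cam=-Rm.T@np.ravel(p["tvec"])
    if n=="scene": save(p,"crop.png",(180,80,450,350),2.2)
    for b,(g,h,r,hc,rb) in B.items():
        N=np.linalg.norm(X[:,:2]-g,axis=1)<.06
        T=N&(abs(X[:,2]-h)<.006);S=N&(X[:,2]<h-.006)&(X[:,2]>h-hc+.004)
        print(n,b,"top",T.sum(),X[T].mean(0) if T.any() else "", "side",S.sum(),*(circ(X[S],cam,r) if S.sum()>8 else ()))
        if rb:
            S=N&(X[:,2]<(h-hc)*.6)&(X[:,2]>.01)
            if S.sum()>8: print("   body",S.sum(),*circ(X[S],cam,rb))
        else:
            S=N&(X[:,2]<.115)&(X[:,2]>.02);print("   flat body hull",cv2.minAreaRect(X[S][:,:2].astype(np.float32)),S.sum())
    # tray rim: grey pts at z .038 
    w=(X[:,0]>.5)&(X[:,0]<.75)&(X[:,1]>-.3)&(X[:,1]<.25)
    L=w&(abs(X[:,2]-.011)<.004)&(C.sum(1)<170)
    rect=cv2.minAreaRect(X[L][:,:2].astype(np.float32));print(" liner pts",L.sum(),rect)
    Rr=w&(abs(X[:,2]-.038)<.004);print(" rim",Rr.sum(),cv2.minAreaRect(X[Rr][:,:2].astype(np.float32)))
    F=w&(X[:,2]>.06)&(X[:,2]<.095)&(X[:,1]<-.12);print(" panel",F.sum(),cv2.minAreaRect(X[F][:,:2].astype(np.float32)))
    np.savez(n+".npz",X=X,C=C,U=U)
E
```

```text
scene tall top 200 [0.4373 0.3152 0.2044] side 119 [0.4352 0.3146] 0.0006551957076255076
   body 516 [0.4352 0.3147] 0.0004490678060345161
scene flat top 110 [ 0.4456 -0.129   0.1693] side 85 [ 0.4435 -0.1306] 0.0007917324240034086
   flat body hull ((0.4510413706302643, -0.11643047630786896), (0.03616483882069588, 0.0673239678144455), 63.54877471923828) 574
scene round top 175 [0.4424 0.1086 0.1346] side 89 [0.4402 0.1074] 0.0006657941730099891
   body 274 [0.4405 0.1075] 0.00048356887349847513
scene squat top 175 [ 0.4042 -0.2829  0.0994] side 91 [ 0.4018 -0.2854] 0.0008427053014816895
   body 337 [ 0.4393 -0.2424] 0.0078105030022927804
 liner pts 1500 ((0.6060280203819275, -0.011758655309677124), (0.07787712663412094, 0.3846200108528137), 8.324723243713379)
 rim 1146 ((0.6210523843765259, -0.06486478447914124), (0.47673580050468445, 0.20869052410125732), 85.8390884399414)
 panel 845 ((0.6030668020248413, -0.23892433941364288), (0.22897270321846008, 0.06097973883152008), 23.68895149230957)
side tall top 170 [0.4326 0.3192 0.2036] side 223 [0.4361 0.3169] 0.0006636819552523279
   bo
[... 206 characters left out ...]
6358803808689117, 0.037717416882514954), 36.19853973388672) 731
side round top 127 [0.439  0.1129 0.1336] side 129 [0.4425 0.1098] 0.0008249921553811802
   body 472 [0.4421 0.1099] 0.0007291227472485187
side squat top 72 [ 0.4023 -0.283   0.099 ] side 43 [ 0.4053 -0.2818] 0.0010847854570631768
   body 70 [ 0.403  -0.2425] 0.012684375319952368
 liner pts 846 ((0.6239582896232605, -0.008160248398780823), (0.08468350023031235, 0.39599403738975525), 10.681770324707031)
 rim 660 ((0.6203568577766418, -0.0651056170463562), (0.46674832701683044, 0.20670510828495026), 85.7314453125)
 panel 509 ((0.6040722131729126, -0.2345166951417923), (0.23252026736736298, 0.06162960082292557), 22.817806243896484)
```

View pics/crop.png

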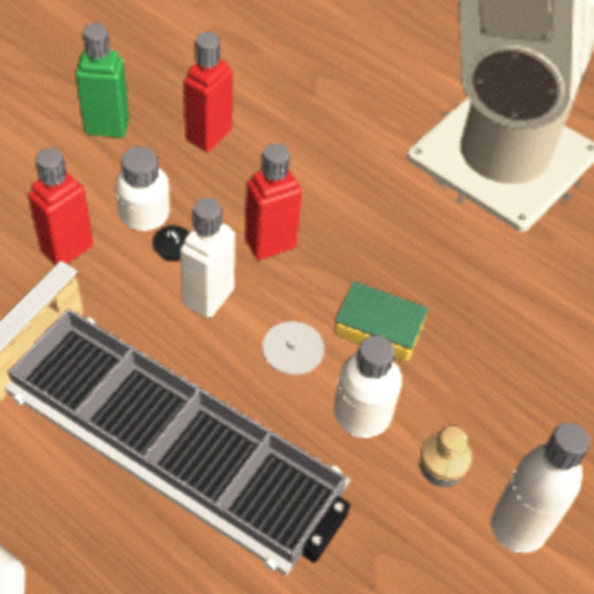

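Run:
```python
from h import *
from scipy.optimize import least_squares
np.set_printoptions(precision=4,suppress=True)
def res(q,P):
    c,s=np.cos(q[2]),np.sin(q[2]);d=P[:,:2]-q[:2];x=d@[c,s];y=d@[-s,c]
    ys=np.array([-188,-94,0,94,188])*1e-3
    rx=np.maximum(abs(abs(x)-.051)-.002,0)+np.maximum(abs(y)-.190,0)
    ry=np.maximum(abs(y[:,None]-ys).min(1)-.002,0)+np.maximum(abs(x)-.053,0)
    return np.minimum(rx,ry)
qs=[]
for n in("scene","side"):
    d=np.load(n+".npz");X,C=d["X"],d["C"]
    # near the tray, at rim height, grey
    q=np.array([.612,-.026,.14])
    for it in range(3):
        w=(abs(X[:,2]-.0375)<.002)&(C.max(1)-C.min(1)<30)
        c,s=np.cos(q[2]),np.sin(q[2]);dd=X[:,:2]-q[:2]
        w&=(abs(dd@[c,s])<.06)&(abs(dd@[-s,c])<.197)
        best=min((least_squares(res,q+np.array([a,b,0]),args=(X[w],),loss="soft_l1",f_scale=.002) for a in(-.01,0,.01) for b in(-.015,0,.015)),key=lambda r:r.cost)
        q=best.x
    print(n,w.sum(),q,np.degrees(q[2]),best.cost); qs.append(q)
    c,s=np.cos(q[2]),np.sin(q[2])
    w=(X[:,2]>.06)&(X[:,2]<.094);dd=X[:,:2]-q[:2];w&=(abs(dd@[c,s])<.09)&(dd@[-s,c]<-.15)&(dd@[-s,c]>-.24)
    print(" panel rect",cv2.minAreaRect(X[w][:,:2].astype(np.float32)),"local y med",np.median((dd@[-s,c])[w]), "local x range",np.percentile((dd@[c,s])[w],[1,99]))
q=np.mean(qs,0);ax=np.array([-np.sin(q[2]),np.cos(q[2])])
for k in(-141,-47,47,141): print(k,q[:2]+ax*k*1e-3)
o=get_obs();M=R.from_quat(o["tool_rot"]).as_matrix();print(M,o["clock"],o["eef_pos"])
for n in("scene","side"):
    d=np.load(n+".npz");X,C=d["X"],d["C"]
    w=(np.linalg.norm(X[:,:2]-[.445,-.13],axis=1)<.05)&(X[:,2]>.02)&(X[:,2]<.115)
    P=X[w][:,:2]
    def fr(v):
        c,s=np.cos(v[2]),np.sin(v[2]);dl=P-v[:2];a=abs(dl@[c,s])-.029;b=abs(dl@[-s,c])-.021
        return np.where(np.maximum(a,b)<0,np.maximum(a,b),np.hypot(np.maximum(a,0),np.maximum(b,0)))
    r=min((least_squares(fr,[.445,-.13,t],loss="soft_l1",f_scale=.002) for t in np.linspace(-1.57,1.2,10)),key=lambda r:r.cost);print(n,"flat",r.x[:2],np.degrees(r.x[2])%180,np.median(abs(r.fun)))
```

```text
scene 602 [ 0.6112 -0.0261  0.1446] 8.287497651190325 1.4453880348292839e-05
 panel rect ((0.6392874717712402, -0.222266286611557), (0.15139329433441162, 0.026265781372785568), 8.279301643371582) local y med -0.19502988779354796 local x range [-0.0746  0.0744]
side 287 [ 0.6114 -0.0232  0.1472] 8.436084119132287 2.885211902672961e-05
 panel rect ((0.6420637369155884, -0.2208327054977417), (0.15473754703998566, 0.030097080394625664), 7.752219200134277) local y med -0.19202796234052014 local x range [-0.075   0.0754]
-141 [ 0.6318 -0.1641]
-47 [ 0.6181 -0.0711]
47 [0.6045 0.0219]
141 [0.5908 0.1149]
[[ 0.9589  0.2838 -0.    ]
 [ 0.2838 -0.9589  0.    ]
 [-0.     -0.     -1.    ]] 1.6 [ 0.1419 -0.4794  0.2313]
scene flat [ 0.4433 -0.131 ] 10.350112280900541 0.0008096664218957914
side flat [ 0.4466 -0.1287] 10.544846209277543 0.001007995034809521
```

The tray's panel end is at −y. The compartments, from the panel, are at (.632,-.164), (.618,-.071), (.605,.022) and (.591,.115). I'll start with the squat bottle.

Call:
arm_command([
  [5,-1.9,0],
  [10.5,-3.9,0],
  [16,-5.9,0],
  [21.5,-7.9,0],
  [27,-9.9,0],
], spin=[8,16.5,16.5,16.5,16.5], jaw=8.5)

```text
clock: 2.22
eef_pos: [0.3741, -0.3067, 0.2315]
tool_rot: [1.0, -0.0, 0.0, 0.0]
ft_force: [0.4, 0.7, -0.2]
grip_width: 0.0848
grasp_force: 0.0
```

```bash
cat > st.py <<'E'
from h import *
np.set_printoptions(precision=4,suppress=True)
def st():
    o=get_obs();M=R.from_quat(o["tool_rot"]).as_matrix()
    print("t",round(o["clock"],2),"pos",o["eef_pos"],"yaw",round(np.degrees(np.arctan2(M[1,0],M[0,0])),2),"tilt",M[:,2],"j",o["joint_pos"],"F",o["ft_force"],"w",round(o["grip_width"],4),"g",o["grasp_force"])
    return o,M
if __name__=="__main__": st()
E
python3 st.py
```

```text
t 2.23 pos [ 0.3741 -0.3067  0.2315] yaw -0.02 tilt [ 0.0006 -0.0006 -1.    ] j [-0.6866  0.2077 -0.0367  1.3255 -0.0001  2.4553] F [ 0.3788  0.6701 -0.1597] w 0.0848 g 0.0
```

Call:
arm_command([
  [1,-0.8,0],
  [2,-1.6,0],
  [2.9,-2.3,2],
  [2.9,-2.3,5],
  [2.9,-2.3,8],
], spin=[-10,-20,-30,-40,-50], jaw=7.2)

```text
clock: 2.85
eef_pos: [0.4021, -0.2848, 0.1507]
tool_rot: [0.905, 0.425, 0.0, 0.0]
ft_force: [-0.2, -0.7, -0.5]
grip_width: 0.072
grasp_force: 0.0
```

Call:
arm_command([
  [0,0,0],
  [0,0,0],
  [0,0,0],
  [0,0,0],
  [0,0,0],
], spin=[-10,-20,-30,-40,-40])

```text
clock: 3.48
eef_pos: [0.4018, -0.2849, 0.1513]
tool_rot: [0.708, 0.706, 0.0, 0.0]
ft_force: [1.5, -0.5, -0.4]
grip_width: 0.072
grasp_force: 0.0
```

```bash
cat > cap.py <<'E'
# measure grey cap near tool from wrist camera depth: args h r
import sys
from st import *
o,M=st();h,r=float(sys.argv[1]),float(sys.argv[2])
p=camera("wrist");X,C,U=cloud(p);save(p,sys.argv[3]) if len(sys.argv)>3 else 0
w=(abs(X[:,2]-h)<.005)&(np.linalg.norm(X[:,:2]-o["eef_pos"][:2],axis=1)<.05)
print(w.sum(),"z",X[w][:,2].mean() if w.any() else "","circle",cv2.minEnclosingCircle(X[w][:,:2].astype(np.float32)) if w.any() else "","mean",X[w].mean(0) if w.any() else "", "px",U[w].mean(0) if w.any() else "")
E
python3 cap.py .1 .022 wr1.png
```

```text
t 3.48 pos [ 0.4018 -0.2849  0.1513] yaw 89.87 tilt [ 0.0001 -0.     -1.    ] j [-0.6169  0.2767 -0.162   1.132   0.      0.9562] F [ 1.5166 -0.4502 -0.358 ] w 0.072 g 0.0
2941 z 0.0999606895980569 circle ((0.4025475084781647, -0.2845715284347534), 0.023195091634988785) mean [ 0.4027 -0.2831  0.1   ] px [281.7015 223.1962]
```

View pics/wr1.png

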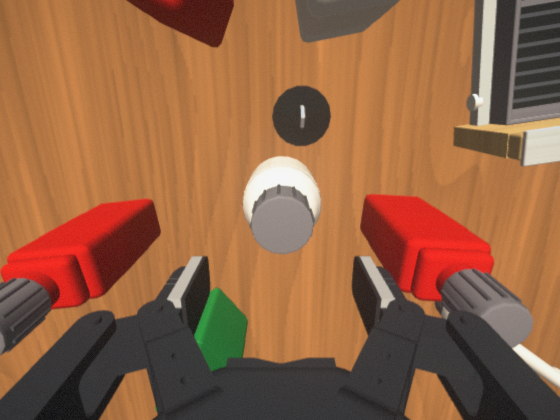

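The wrist view shows the squat cap at (282,220) between the open fingers, with the red look-alikes clear on both sides at about (90,250) and (440,250). I'll go down and grip.

Call:
arm_command([
  [0.1,0.1,3],
  [0.1,0.1,6],
  [0.1,0.1,8.1],
  [0.1,0.1,8.1],
  [0.1,0.1,8.1],
], spin=[0,0,0,0,0])

```text
clock: 4.15
eef_pos: [0.4033, -0.2843, 0.0711]
tool_rot: [0.708, 0.707, 0.0, 0.001]
ft_force: [0.3, 0.1, -0.5]
grip_width: 0.0719
grasp_force: 0.0
```

Call:
arm_command([
  [0,0,0],
  [0,0,0],
  [0,0,0],
  [0,0,0],
  [0,0,0],
], spin=[0,0,0,0,0], jaw=3.4)

```text
clock: 4.78
eef_pos: [0.4033, -0.2844, 0.0716]
tool_rot: [0.707, 0.707, 0.0, 0.001]
ft_force: [-1.4, -0.0, 6.1]
grip_width: 0.0426
grasp_force: 60.5
```

```bash
python3 st.py
```

```text
t 4.78 pos [ 0.4033 -0.2844  0.0716] yaw 89.97 tilt [ 0.0017 -0.0015 -1.    ] j [-0.6141  0.3584 -0.2779  0.9323 -0.0002  0.9572] F [-1.4212 -0.0389  6.0943] w 0.0426 g 60.53867161273956
```

Call:
arm_command([
  [0,0,-2],
  [0,0,-6],
  [0,0,-11],
  [0,0,-16],
  [0,0,-20],
], spin=[0,0,0,0,0])

```text
clock: 5.4
eef_pos: [0.4028, -0.2838, 0.2723]
tool_rot: [0.707, 0.707, 0.0, 0.001]
ft_force: [1.4, -0.0, -2.9]
grip_width: 0.0428
grasp_force: 61.5
```

Call:
arm_command([
  [2,1,0],
  [6,3,0],
  [11,5.4,0],
  [16,7.8,0],
  [21,10,0],
], spin=[0,0,0,0,0])

```text
clock: 6.02
eef_pos: [0.5031, -0.0723, 0.27]
tool_rot: [0.707, 0.707, -0.0, -0.0]
ft_force: [0.2, -0.9, -1.8]
grip_width: 0.0421
grasp_force: 61.5
```

Call:
arm_command([
  [5,2.4,0],
  [10,4.8,0],
  [15,7,0],
  [18,8.4,0],
  [18.9,8.8,0],
], spin=[0,0,0,0,0])

```text
clock: 6.65
eef_pos: [0.5909, 0.1172, 0.2691]
tool_rot: [0.706, 0.708, -0.001, -0.001]
ft_force: [0.0, -0.3, -2.0]
grip_width: 0.0424
grasp_force: 61.6
```

```bash
python3 st.py
```

```text
t 6.65 pos [0.5909 0.1172 0.2691] yaw 90.15 tilt [-0.0017 -0.0002 -1.    ] j [0.1957 0.4438 0.3921 1.5208 0.0001 1.7639] F [ 0.0173 -0.3018 -2.0407] w 0.0424 g 61.6219425201416
```

```bash
cat > tray.py <<'E'
import sys
from st import *
from scipy.optimize import least_squares
def res(q,P):
    c,s=np.cos(q[2]),np.sin(q[2]);d=P[:,:2]-q[:2];x=d@[c,s];y=d@[-s,c]
    ys=np.array([-188,-94,0,94,188])*1e-3
    rx=np.maximum(abs(abs(x)-.051)-.002,0)+np.maximum(abs(y)-.190,0)
    ry=np.maximum(abs(y[:,None]-ys).min(1)-.002,0)+np.maximum(abs(x)-.053,0)
    return np.minimum(rx,ry)
def fit(p):
    X,C,U=cloud(p);q=np.array([.6113,-.0247,.146])
    for it in range(3):
        w=(abs(X[:,2]-.0375)<.0025)&(C.max(1)-C.min(1)<30)
        c,s=np.cos(q[2]),np.sin(q[2]);dd=X[:,:2]-q[:2]
        w&=(abs(dd@[c,s])<.06)&(abs(dd@[-s,c])<.197)
        b=least_squares(res,q,args=(X[w],),loss="soft_l1",f_scale=.002);q=b.x
    ax=np.array([-np.sin(q[2]),np.cos(q[2])])
    print("fit",w.sum(),q,b.cost,"centres",*(q[:2]+ax*k*1e-3 for k in(-141,-47,47,141)))
if __name__=="__main__":
    st();p=camera("wrist");save(p,sys.argv[1]);fit(p)
E
python3 tray.py wr2.png
```

```text
t 6.65 pos [0.5909 0.1172 0.2691] yaw 90.15 tilt [-0.0017 -0.0002 -1.    ] j [0.1957 0.4438 0.3921 1.5208 0.0001 1.7639] F [ 0.0173 -0.3018 -2.0407] w 0.0424 g 61.6219425201416
fit 873 [ 0.6115 -0.0255  0.1471] 1.0051776744385837e-06 centres [ 0.6321 -0.165 ] [ 0.6183 -0.072 ] [0.6046 0.021 ] [0.5908 0.114 ]
```

View pics/wr2.png

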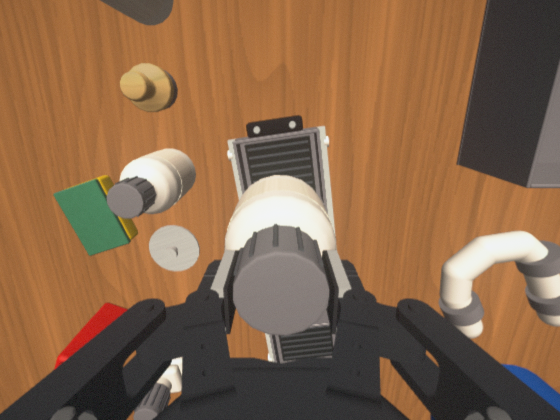

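The squat bottle hangs at (280,270) over the catch-end compartment. The wrist fit agrees with the tray fit to about 1 mm. I'll lower it.

Call:
arm_command([
  [-0.3,0,4],
  [-0.3,0,8.5],
  [-0.3,0,13],
  [-0.3,0,16.5],
  [-0.3,0,18],
], spin=[0,0,0,0,0])

```text
clock: 7.32
eef_pos: [0.5886, 0.1103, 0.088]
tool_rot: [0.708, 0.706, -0.002, -0.001]
ft_force: [-0.2, -0.4, -2.1]
grip_width: 0.0425
grasp_force: 61.8
```

Call:
arm_command([
  [0,0,0.1],
  [0,0,0.2],
  [0,0,0.3],
  [0,0,0.4],
  [0,0,0.5],
], spin=[0,0,0,0,0])

```text
clock: 7.95
eef_pos: [0.591, 0.1122, 0.0857]
tool_rot: [0.707, 0.707, 0.0, 0.0]
ft_force: [0.0, 0.2, -2.6]
grip_width: 0.0426
grasp_force: 61.8
```

```bash
python3 st.py
```

```text
t 7.95 pos [0.591  0.1122 0.0857] yaw 90.0 tilt [ 0.0008  0.0001 -1.    ] j [ 0.1876  0.5337  0.0505  1.0868 -0.      1.7585] F [ 0.0291  0.2128 -2.625 ] w 0.0426 g 61.809489727020264
```

Call:
arm_command([
  [0.15,0,0.05],
  [0.15,0,0.1],
  [0.15,0,0.15],
  [0.15,0,0.2],
  [0.15,0,0.25],
], spin=[0,0,0,0,0])

```text
clock: 8.57
eef_pos: [0.5908, 0.1136, 0.0828]
tool_rot: [0.707, 0.707, -0.0, -0.0]
ft_force: [-1.3, -0.2, 0.6]
grip_width: 0.043
grasp_force: 61.8
```

```bash
python3 st.py; python3 st.py
```

```text
t 8.57 pos [0.5908 0.1136 0.0828] yaw 89.99 tilt [-0.0001 -0.     -1.    ] j [0.1899 0.5371 0.0478 1.0816 0.     1.7609] F [-1.346  -0.2101  0.6182] w 0.043 g 61.80237650871277
t 8.57 pos [0.5908 0.1136 0.0828] yaw 89.99 tilt [-0.0001 -0.     -1.    ] j [0.1899 0.5371 0.0478 1.0816 0.     1.7609] F [-1.346  -0.2101  0.6182] w 0.043 g 61.80237650871277
```

Contact has taken the weight, so I'll release, retreat and go on to the round bottle.

Call:
arm_command([
  [0,0,0],
  [0,0,0],
  [0,0,0],
  [0,0,0],
  [0,0,-1],
], spin=[0,0,0,0,0], jaw=7)

```text
clock: 9.2
eef_pos: [0.59, 0.1134, 0.0923]
tool_rot: [0.707, 0.707, -0.001, -0.001]
ft_force: [0.0, -0.1, -0.4]
grip_width: 0.0702
grasp_force: 0.0
```

Call:
arm_command([
  [0,0,-4],
  [0,0,-9],
  [0,-4,-10.5],
  [-0.2,-9.5,-10.5],
  [-0.4,-14.9,-10.5],
], spin=[0,0,0,0,0])

```text
clock: 9.82
eef_pos: [0.4407, 0.1096, 0.1989]
tool_rot: [0.707, 0.707, 0.001, 0.0]
ft_force: [-0.3, 0.1, 0.2]
grip_width: 0.07
grasp_force: 0.0
```

Call:
arm_command([
  [0,0,0],
  [0,0,0],
  [0,0,0],
  [0,0,0],
  [0,0,0],
], spin=[0,0,0,0,0])

```text
clock: 10.45
eef_pos: [0.4424, 0.1096, 0.1976]
tool_rot: [0.707, 0.707, -0.0, -0.0]
ft_force: [0.2, -0.3, -0.5]
grip_width: 0.0702
grasp_force: 0.0
```

```bash
python3 cap.py .135 .018
python3 - <<'E'
from h import *
p=camera("scene");X,C,U=cloud(p)
w=(abs(X[:,2]-.111)<.005)&(np.linalg.norm(X[:,:2]-[.591,.114],axis=1)<.05)
print(w.sum(),X[w].mean(0))
E
```

```text
t 10.45 pos [0.4424 0.1096 0.1976] yaw 89.97 tilt [-0.0003 -0.0001 -1.    ] j [ 0.2429  0.1724 -0.1708  1.2278 -0.      1.8142] F [ 0.2425 -0.2875 -0.5002] w 0.0702 g 0.0
1791 z 0.13490195288761445 circle ((0.44100481271743774, 0.10824189335107803), 0.01906397007405758) mean [0.4409 0.1096 0.1349] px [278.2875 219.7728]
300 [0.59073595 0.11320816 0.11069677]
```

Call:
arm_command([
  [0,-0.1,3],
  [0,-0.1,6.5],
  [-0.1,-0.1,9.1],
  [-0.1,-0.1,9.1],
  [-0.1,-0.1,9.1],
], spin=[0,0,0,0,0])

```text
clock: 11.18
eef_pos: [0.4416, 0.1088, 0.1077]
tool_rot: [0.707, 0.707, 0.001, 0.0]
ft_force: [0.5, 0.1, -0.1]
grip_width: 0.0701
grasp_force: 0.0
```

Call:
arm_command([
  [0,0,0],
  [0,0,0],
  [0,0,0],
  [0,0,0],
  [0,0,0],
], spin=[0,0,0,0,0], jaw=2.6)

```text
clock: 11.8
eef_pos: [0.4415, 0.1089, 0.1081]
tool_rot: [0.707, 0.707, 0.001, 0.001]
ft_force: [-2.0, -0.6, 5.2]
grip_width: 0.0342
grasp_force: 59.3
```

```bash
python3 st.py
```

```text
t 11.8 pos [0.4415 0.1089 0.1081] yaw 89.99 tilt [ 0.0022  0.0007 -1.    ] j [ 0.2417  0.2475 -0.3269  0.9941  0.0001  1.8126] F [-1.9705 -0.5835  5.1656] w 0.0342 g 59.32318925857544
```

Call:
arm_command([
  [0,0,-2],
  [0,0,-5],
  [0,0,-9],
  [0,0,-12],
  [-1,1.5,-12],
], spin=[0,0,0,0,0])

```text
clock: 12.42
eef_pos: [0.4572, 0.0991, 0.2292]
tool_rot: [0.707, 0.708, 0.002, 0.001]
ft_force: [0.8, 0.3, -2.5]
grip_width: 0.0347
grasp_force: 60.5
```

Call:
arm_command([
  [-3,4,0],
  [-5,8,0],
  [-7,12,0],
  [-7.8,14.8,0],
  [-7.8,14.8,0],
], spin=[0,0,0,0,0])

```text
clock: 13.05
eef_pos: [0.605, 0.0188, 0.2232]
tool_rot: [0.708, 0.706, -0.001, -0.001]
ft_force: [0.1, 0.7, -2.3]
grip_width: 0.0345
grasp_force: 60.8
```

```bash
python3 st.py
```

```text
t 13.05 pos [0.605  0.0188 0.2232] yaw 89.87 tilt [-0.0036 -0.0005 -1.    ] j [ 0.0313  0.4602  0.3     1.4142 -0.0004  1.6044] F [ 0.0768  0.6762 -2.3409] w 0.0345 g 60.84273934364319
```

Call:
arm_command([
  [0.2,0,2.5],
  [0.2,0,5],
  [0.2,0,7.5],
  [0.2,0,9.3],
  [0.2,0,10.1],
], spin=[0,0,0,0,0])

```text
clock: 13.68
eef_pos: [0.6017, 0.0224, 0.1233]
tool_rot: [0.707, 0.707, -0.002, -0.002]
ft_force: [0.5, -0.5, -1.3]
grip_width: 0.0345
grasp_force: 61.0
```

Call:
arm_command([
  [0,0,0.1],
  [0,0,0.2],
  [0,0,0.3],
  [0,0,0.4],
  [0,0,0.5],
], spin=[0,0,0,0,0])

```text
clock: 14.3
eef_pos: [0.6039, 0.0226, 0.121]
tool_rot: [0.707, 0.707, 0.0, 0.0]
ft_force: [-0.5, -0.6, -1.3]
grip_width: 0.0343
grasp_force: 61.0
```

```bash
python3 st.py
```

```text
t 14.3 pos [0.6039 0.0226 0.121 ] yaw 89.99 tilt [ 0.0005  0.     -1.    ] j [0.0374 0.5096 0.1087 1.1694 0.     1.6084] F [-0.5254 -0.5917 -1.2931] w 0.0343 g 60.96881031990051
```

Call:
arm_command([
  [-0.1,0.05,0.05],
  [-0.1,0.05,0.1],
  [-0.1,0.05,0.15],
  [-0.1,0.05,0.2],
  [-0.1,0.05,0.2],
], spin=[0,0,0,0,0])

```text
clock: 14.92
eef_pos: [0.6043, 0.0216, 0.1192]
tool_rot: [0.707, 0.707, 0.0, 0.0]
ft_force: [-1.6, -0.4, 1.3]
grip_width: 0.0342
grasp_force: 61.1
```

```bash
python3 st.py
```

```text
t 14.93 pos [0.6043 0.0216 0.1192] yaw 89.99 tilt [ 0.0003 -0.     -1.    ] j [ 0.0357  0.5118  0.1073  1.166  -0.      1.6067] F [-1.5961 -0.384   1.3291] w 0.0342 g 61.09352231025696
```

Call:
arm_command([
  [0,0,0.03],
  [0,0,0.03],
  [0,0,0.03],
  [0,0,0],
  [0,0,-1],
], spin=[0,0,0,0,0], jaw=6.6)

```text
clock: 15.55
eef_pos: [0.6036, 0.0215, 0.1283]
tool_rot: [0.707, 0.707, -0.001, -0.001]
ft_force: [-1.0, 0.2, 0.3]
grip_width: 0.066
grasp_force: 0.0
```

Call:
arm_command([
  [0,0,-4],
  [0,0,-9],
  [-3,-3,-11],
  [-7,-7.2,-11],
  [-11,-11.5,-11],
], spin=[0,0,0,0,0])

```text
clock: 16.18
eef_pos: [0.4886, -0.0893, 0.2401]
tool_rot: [0.707, 0.707, 0.001, 0.001]
ft_force: [0.1, -1.8, 0.4]
grip_width: 0.0658
grasp_force: 0.0
```

Call:
arm_command([
  [-4.1,-4.4,0],
  [-4.1,-4.4,0],
  [-4.1,-4.4,0],
  [-4.1,-4.4,0],
  [-4.1,-4.4,0],
], spin=[0,0,0,0,0])

```text
clock: 16.8
eef_pos: [0.4461, -0.1286, 0.2386]
tool_rot: [0.706, 0.708, -0.0, -0.0]
ft_force: [-0.5, 0.3, -0.2]
grip_width: 0.0657
grasp_force: 0.0
```

```bash
python3 cap.py .170 .015 wr3.png
python3 - <<'E'
from h import *
p=camera("scene");X,C,U=cloud(p)
for c,h in(([.591,.114],.111),([.6046,.0213],.146)):
    w=(abs(X[:,2]-h)<.005)&(np.linalg.norm(X[:,:2]-c,axis=1)<.05)
    print(w.sum(),X[w].mean(0))
E
```

```text
t 16.8 pos [ 0.4461 -0.1286  0.2386] yaw 90.1 tilt [-0.0002  0.0001 -1.    ] j [-0.2807  0.1668 -0.069   1.3353  0.0001  1.2883] F [-0.518   0.2562 -0.2326] w 0.0657 g 0.0
1196 z 0.16984508058865694 circle ((0.44460660219192505, -0.12977235019207), 0.016110362485051155) mean [ 0.4444 -0.1288  0.1698] px [278.1087 217.1246]
304 [0.59108698 0.11344049 0.1107546 ]
200 [0.60385879 0.02136739 0.1455157 ]
```

View pics/wr3.png

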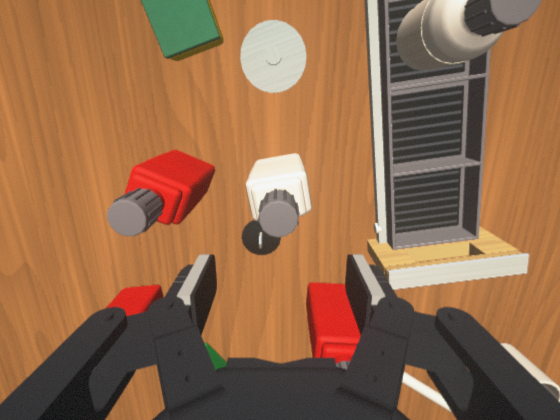

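The white flat bottle's cap is at (278,215), centred between the fingers. The red ones at (130,210) and (335,330) are clear. The squat and round bottles are standing in their places.

Call:
arm_command([
  [-0.1,-0.1,3],
  [-0.1,-0.1,6.5],
  [-0.1,-0.1,9.2],
  [-0.1,-0.1,9.9],
  [-0.1,-0.1,9.9],
], spin=[0,0,0,0,0])

```text
clock: 17.52
eef_pos: [0.4445, -0.1302, 0.1399]
tool_rot: [0.707, 0.707, -0.0, -0.0]
ft_force: [-0.3, 0.8, 0.1]
grip_width: 0.0662
grasp_force: 0.0
```

Call:
arm_command([
  [0,0,0],
  [0,0,0],
  [0,0,0],
  [0,0,0],
  [0,0,0],
], spin=[0,0,0,0,0], jaw=2)

```text
clock: 18.15
eef_pos: [0.4449, -0.1307, 0.1411]
tool_rot: [0.707, 0.707, 0.001, 0.001]
ft_force: [-1.6, 0.3, 5.8]
grip_width: 0.0285
grasp_force: 59.0
```

```bash
python3 st.py
```

```text
t 18.15 pos [ 0.4449 -0.1307  0.1411] yaw 89.98 tilt [ 0.0023 -0.0008 -1.    ] j [-0.2856  0.2302 -0.2536  1.0846 -0.0001  1.2855] F [-1.5988  0.2767  5.8322] w 0.0285 g 59.02178227901459
```

Call:
arm_command([
  [0,0,-2],
  [0,0,-5],
  [0,0,-9],
  [0,0,-12],
  [0.3,1.5,-12],
], spin=[0,0,0,0,0])

```text
clock: 18.77
eef_pos: [0.4606, -0.1278, 0.2621]
tool_rot: [0.708, 0.707, 0.001, 0.002]
ft_force: [0.1, -0.9, -2.9]
grip_width: 0.0283
grasp_force: 59.8
```

Call:
arm_command([
  [1.5,4,0],
  [3,8,0],
  [4.5,12,0],
  [5.6,15,0],
  [5.6,15.8,0],
], spin=[1,2,2,2,2])

```text
clock: 19.4
eef_pos: [0.6186, -0.0699, 0.256]
tool_rot: [0.719, 0.695, -0.001, -0.002]
ft_force: [-1.3, 0.0, -2.8]
grip_width: 0.0281
grasp_force: 60.1
```

Call:
arm_command([
  [0,0,2.5],
  [0,0,5],
  [0,0,7.5],
  [0,0,9.3],
  [0,0,10.1],
], spin=[0,0,0,0,0])

```text
clock: 20.02
eef_pos: [0.6156, -0.0715, 0.156]
tool_rot: [0.72, 0.694, -0.002, -0.002]
ft_force: [0.6, 0.2, -2.3]
grip_width: 0.0284
grasp_force: 60.2
```

Call:
arm_command([
  [0,0,0.05],
  [0,0,0.1],
  [0,0,0.2],
  [0,0,0.3],
  [0,0,0.3],
], spin=[0,0,0,0,0])

```text
clock: 20.65
eef_pos: [0.6173, -0.0714, 0.156]
tool_rot: [0.719, 0.695, 0.0, 0.0]
ft_force: [0.3, 0.4, -1.9]
grip_width: 0.0283
grasp_force: 60.2
```

```bash
python3 st.py
```

```text
t 20.65 pos [ 0.6173 -0.0714  0.156 ] yaw 87.99 tilt [ 0.0003 -0.0001 -1.    ] j [-0.1152  0.5197  0.2199  1.2707 -0.      1.4907] F [ 0.2687  0.378  -1.9424] w 0.0283 g 60.1779305934906
```

Call:
arm_command([
  [0,0.1,0.1],
  [0,0.1,0.2],
  [0,0.1,0.25],
  [0,0.1,0.3],
  [0,0.1,0.3],
], spin=[0,0,0,0,0])

```text
clock: 21.28
eef_pos: [0.6182, -0.0714, 0.1527]
tool_rot: [0.719, 0.695, -0.0, -0.0]
ft_force: [-0.3, 0.5, -2.5]
grip_width: 0.0284
grasp_force: 60.2
```

```bash
python3 st.py
```

```text
t 21.27 pos [ 0.6182 -0.0714  0.1527] yaw 87.99 tilt [-0.0001  0.     -1.    ] j [-0.1151  0.5238  0.218   1.2651  0.      1.4908] F [-0.2859  0.525  -2.457 ] w 0.0284 g 60.17837047576904
```

Call:
arm_command([
  [0,0,0.03],
  [0,0,0.06],
  [0,0,0.09],
  [0,0,0.12],
  [0,0,0.14],
], spin=[0,0,0,0,0])

```text
clock: 21.9
eef_pos: [0.6184, -0.0714, 0.1522]
tool_rot: [0.719, 0.695, 0.0, 0.0]
ft_force: [-2.3, 0.4, 4.4]
grip_width: 0.0288
grasp_force: 60.9
```

```bash
python3 st.py
```

```text
t 21.9 pos [ 0.6184 -0.0714  0.1522] yaw 87.99 tilt [ 0.0008 -0.0001 -1.    ] j [-0.115   0.5236  0.2163  1.2626 -0.      1.4908] F [-2.3084  0.4284  4.3578] w 0.0288 g 60.86560249328613
```

Call:
arm_command([
  [0,0,0],
  [0,0,0],
  [0,0,0],
  [0,0,0],
  [0,0,-1],
], spin=[0,0,0,0,0], jaw=6.4)

```text
clock: 22.52
eef_pos: [0.6176, -0.0713, 0.1608]
tool_rot: [0.719, 0.695, -0.001, -0.001]
ft_force: [-0.1, -0.1, -0.1]
grip_width: 0.0641
grasp_force: 0.0
```

Call:
arm_command([
  [0,0,-3],
  [0,0,-7],
  [0,0,-11],
  [0,0,-11.5],
  [0,0,-11.5],
], spin=[0,0,0,-2,-2])

```text
clock: 23.15
eef_pos: [0.6184, -0.0714, 0.2769]
tool_rot: [0.707, 0.707, 0.0, 0.0]
ft_force: [-0.1, -0.1, 0.1]
grip_width: 0.064
grasp_force: 0.0
```

Call:
arm_command([
  [4,-2,0],
  [9,-4.3,0],
  [14,-6.7,0],
  [19,-9,0],
  [24,-11.4,0],
], spin=[0,0,0,0,0])

```text
clock: 23.78
eef_pos: [0.5025, 0.1697, 0.2745]
tool_rot: [0.707, 0.707, -0.001, -0.001]
ft_force: [0.5, -0.0, -0.2]
grip_width: 0.0642
grasp_force: 0.0
```

Call:
arm_command([
  [5,-2.4,0],
  [10,-4.7,0],
  [14.7,-6.9,0],
  [14.7,-6.9,0],
  [14.7,-6.9,0],
], spin=[0,0,0,0,0])

```text
clock: 24.4
eef_pos: [0.4347, 0.3151, 0.2751]
tool_rot: [0.707, 0.707, -0.001, -0.0]
ft_force: [0.2, -0.3, 0.8]
grip_width: 0.0642
grasp_force: 0.0
```

```bash
python3 cap.py .205 .016
python3 - <<'E'
from h import *
p=camera("scene");save(p,"scene1.png",(150,150,450,375),2.6);X,C,U=cloud(p)
for c,h in(([.591,.114],.111),([.6046,.0213],.146),([.6182,-.0718],.181)):
    w=(abs(X[:,2]-h)<.005)&(np.linalg.norm(X[:,:2]-c,axis=1)<.05)
    print(w.sum(),X[w].mean(0))
E
```

```text
t 24.4 pos [0.4347 0.3151 0.2751] yaw 90.02 tilt [-0.0021 -0.002  -1.    ] j [ 0.6274  0.3044  0.2037  1.473  -0.0004  2.1979] F [ 0.1743 -0.325   0.8149] w 0.0642 g 0.0
1367 z 0.2048724075983783 circle ((0.4352961778640747, 0.3162271976470947), 0.016969231888651848) mean [0.4353 0.3173 0.2049] px [281.3043 213.2853]
300 [0.59060332 0.11339367 0.11057469]
197 [0.603957   0.02127915 0.14587974]
134 [ 0.61825275 -0.07044846  0.18029472]
```

View pics/scene1.png

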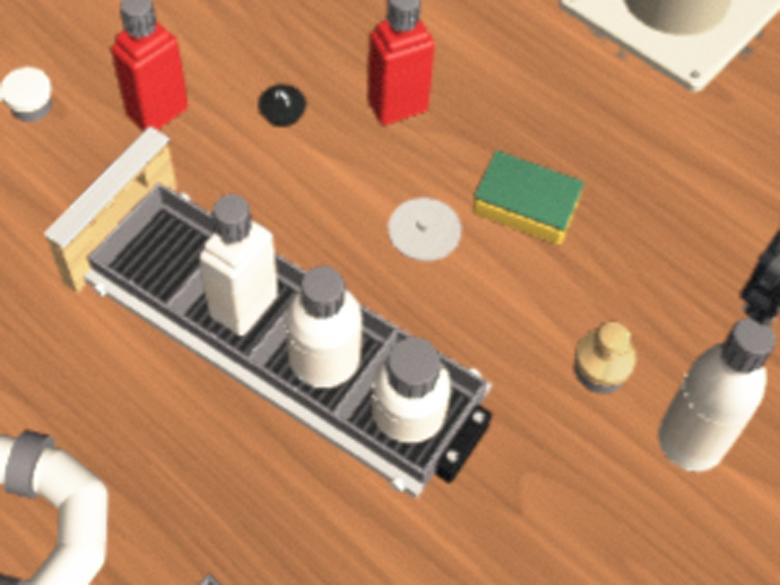

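Three bottles stand in order in the tray: flat (240,265), round (325,325) and squat (410,390) in the crop. Only the panel-end compartment is empty. Next is the tall one.

Call:
arm_command([
  [0.1,0,3],
  [0.1,0,6.5],
  [0.1,0,9.3],
  [0.1,0,10.1],
  [0.1,0,10.1],
], spin=[0,0,0,0,0])

```text
clock: 25.12
eef_pos: [0.4358, 0.3158, 0.1755]
tool_rot: [0.708, 0.706, -0.0, -0.0]
ft_force: [-0.2, -0.1, 0.6]
grip_width: 0.064
grasp_force: 0.0
```

Call:
arm_command([
  [0,0,0],
  [0,0,0],
  [0,0,0],
  [0,0,0],
  [0,0,0],
], spin=[0,0,0,0,0], jaw=2.2)

```text
clock: 25.75
eef_pos: [0.436, 0.3173, 0.177]
tool_rot: [0.707, 0.707, 0.002, 0.0]
ft_force: [-1.1, -0.2, 4.9]
grip_width: 0.0304
grasp_force: 60.2
```

```bash
python3 st.py
```

```text
t 25.75 pos [0.436  0.3173 0.177 ] yaw 90.0 tilt [ 0.0026  0.0019 -1.    ] j [ 0.629   0.3439  0.0034  1.2271 -0.      2.1998] F [-1.0584 -0.1759  4.9406] w 0.0304 g 60.1801460981369
```

Call:
arm_command([
  [0,0,-2],
  [0,0,-5],
  [0,0,-9],
  [0,0.5,-12],
  [-2,1.2,-12],
], spin=[0,0,0,0,0])

```text
clock: 26.38
eef_pos: [0.4483, 0.2981, 0.2977]
tool_rot: [0.706, 0.708, 0.002, 0.0]
ft_force: [0.2, -1.1, -3.3]
grip_width: 0.0306
grasp_force: 60.1
```

Call:
arm_command([
  [-4,0.3,0],
  [-8,0.6,0],
  [-12.5,1,0],
  [-17,1.2,0],
  [-21.5,1.2,0],
], spin=[0,0,0,0,0])

```text
clock: 27.0
eef_pos: [0.4588, 0.0802, 0.2947]
tool_rot: [0.707, 0.707, -0.001, -0.0]
ft_force: [1.1, -0.3, -2.5]
grip_width: 0.0302
grasp_force: 60.0
```

Call:
arm_command([
  [-4.5,0,0],
  [-9,0,0],
  [-13.5,0,0],
  [-18,0,0],
  [-21.5,0,0],
], spin=[0,0,0,0,0])

```text
clock: 27.62
eef_pos: [0.4586, -0.135, 0.2947]
tool_rot: [0.707, 0.707, -0.0, -0.001]
ft_force: [-0.1, -0.3, -2.9]
grip_width: 0.0304
grasp_force: 60.0
```

Call:
arm_command([
  [-2,2.5,0],
  [-3,6,0],
  [-3,10,0],
  [-3,14,0],
  [-3,17,0],
], spin=[0,0,0,0,0])

```text
clock: 28.25
eef_pos: [0.6304, -0.1633, 0.2938]
tool_rot: [0.707, 0.707, -0.001, -0.001]
ft_force: [0.1, 1.0, -2.3]
grip_width: 0.0305
grasp_force: 60.3
```

```bash
python3 st.py
```

```text
t 28.25 pos [ 0.6304 -0.1633  0.2938] yaw 90.01 tilt [-0.0022  0.0005 -1.    ] j [-0.2534  0.5615  0.6444  1.656  -0.      1.3172] F [ 0.1144  0.9584 -2.3142] w 0.0305 g 60.2917206287384
```

Call:
arm_command([
  [0,0.1,2.5],
  [0,0.1,5],
  [0,0.1,7.5],
  [0,0.1,9.3],
  [0,0.1,10.1],
], spin=[0,0,0,0,0])

```text
clock: 28.88
eef_pos: [0.629, -0.163, 0.1919]
tool_rot: [0.707, 0.707, -0.001, -0.002]
ft_force: [-1.4, -0.3, -3.4]
grip_width: 0.0303
grasp_force: 60.7
```

Call:
arm_command([
  [0,0,0.05],
  [0,0,0.1],
  [0,0,0.2],
  [0,0,0.3],
  [0,0,0.3],
], spin=[0,0,0,0,0])

```text
clock: 29.5
eef_pos: [0.6302, -0.1635, 0.1915]
tool_rot: [0.707, 0.707, 0.0, 0.0]
ft_force: [-0.3, 0.0, -3.2]
grip_width: 0.0303
grasp_force: 60.7
```

```bash
python3 st.py
```

```text
t 29.5 pos [ 0.6302 -0.1635  0.1915] yaw 89.99 tilt [ 0.0001  0.     -1.    ] j [-0.2538  0.5654  0.389   1.3943  0.      1.3172] F [-0.2852  0.0184 -3.2381] w 0.0303 g 60.65792441368103
```

Call:
arm_command([
  [-0.05,0.1,0.1],
  [-0.05,0.15,0.2],
  [-0.05,0.15,0.25],
  [-0.05,0.15,0.3],
  [-0.05,0.15,0.3],
], spin=[0,0,0,0,0])

```text
clock: 30.12
eef_pos: [0.6317, -0.1639, 0.1883]
tool_rot: [0.707, 0.707, -0.0, -0.0]
ft_force: [0.2, 0.3, -2.3]
grip_width: 0.0306
grasp_force: 60.7
```

```bash
python3 st.py
```

```text
t 30.12 pos [ 0.6317 -0.1639  0.1883] yaw 89.99 tilt [-0.0002  0.     -1.    ] j [-0.2539  0.5701  0.3887  1.3896 -0.      1.317 ] F [ 0.2196  0.2819 -2.2815] w 0.0306 g 60.65757751464844
```

Call:
arm_command([
  [0,0,0.03],
  [0,0,0.06],
  [0,0,0.09],
  [0,0,0.12],
  [0,0,0.14],
], spin=[0,0,0,0,0])

```text
clock: 30.75
eef_pos: [0.6319, -0.1641, 0.1881]
tool_rot: [0.707, 0.707, 0.0, 0.001]
ft_force: [-2.3, 0.2, 6.0]
grip_width: 0.0305
grasp_force: 61.6
```

```bash
python3 st.py
```

```text
t 30.75 pos [ 0.6319 -0.1641  0.1881] yaw 89.98 tilt [ 0.0013 -0.0005 -1.    ] j [-0.254   0.5694  0.387   1.387  -0.0002  1.3171] F [-2.2817  0.1675  5.9843] w 0.0305 g 61.62704586982727
```

Call:
arm_command([
  [0,0,0],
  [0,0,0],
  [0,0,0],
  [0,0,0],
  [0,0,-1],
], spin=[0,0,0,0,0], jaw=6.6)

```text
clock: 31.38
eef_pos: [0.6311, -0.1638, 0.1962]
tool_rot: [0.707, 0.707, -0.001, -0.001]
ft_force: [-0.1, -0.5, -0.1]
grip_width: 0.0657
grasp_force: 0.0
```

Call:
arm_command([
  [0,0,-3],
  [0,0,-7],
  [0,0,-9],
  [0,-4,-9],
  [0,-9,-9],
], spin=[0,0,0,0,0])

```text
clock: 32.0
eef_pos: [0.5418, -0.164, 0.2874]
tool_rot: [0.707, 0.707, 0.0, 0.001]
ft_force: [-0.9, 0.4, 0.4]
grip_width: 0.0659
grasp_force: 0.0
```

Call:
arm_command([
  [0,-4,0],
  [0,-8,0],
  [0,-10,0],
  [0,-10,0],
  [0,-10,0],
], spin=[0,0,0,0,0])

```text
clock: 32.62
eef_pos: [0.4427, -0.1641, 0.2877]
tool_rot: [0.707, 0.707, 0.0, 0.001]
ft_force: [0.5, -0.2, 0.5]
grip_width: 0.0659
grasp_force: 0.0
```

Run:
```python
from st import *
st()
p=camera("scene");save(p,"scene2.png",(150,150,450,375),2.6)
q=camera("side")
for n,p in(("scene",p),("side",q)):
  X,C,U=cloud(p)
  Rm=R.from_rotvec(np.ravel(p["rvec"])).as_matrix();cam=-Rm.T@np.ravel(p["tvec"])
  for c,h,r in(([.5908,.1143],.111,.022),([.6046,.0213],.146,.018),([.6182,-.0718],.181,.015),([.632,-.1645],.216,.016)):
    N=np.linalg.norm(X[:,:2]-c,axis=1)<.045;w=(abs(X[:,2]-h)<.005)&N;S=N&(X[:,2]<h-.006)&(X[:,2]>h-.028)
    print(n,w.sum(),X[w].mean(0),circ(X[S],cam,r)[0]-c if S.sum()>8 else "")
```

```text
t 32.62 pos [ 0.4427 -0.1641  0.2877] yaw 89.99 tilt [ 0.0018 -0.0005 -1.    ] j [-0.3551  0.1658  0.0567  1.4598  0.0001  1.2158] F [ 0.4591 -0.2148  0.5174] w 0.0659 g 0.0
scene 300 [0.5908 0.1132 0.1107] [-0.0014 -0.002 ]
scene 192 [0.6038 0.0208 0.1455] [-0.0018 -0.0014]
scene 135 [ 0.6182 -0.0701  0.1805] [-0.0015 -0.0001]
scene 152 [ 0.6318 -0.1643  0.2153] [-0.0015 -0.0016]
side 141 [0.5881 0.1173 0.1099] [0.0004 0.0006]
side 81 [0.6021 0.0254 0.1446] [0.0007 0.0014]
side 48 [ 0.6167 -0.0654  0.1792] [0.0013 0.0028]
side 46 [ 0.6304 -0.1597  0.214 ] [0.0011 0.0012]
```

View pics/scene2.png

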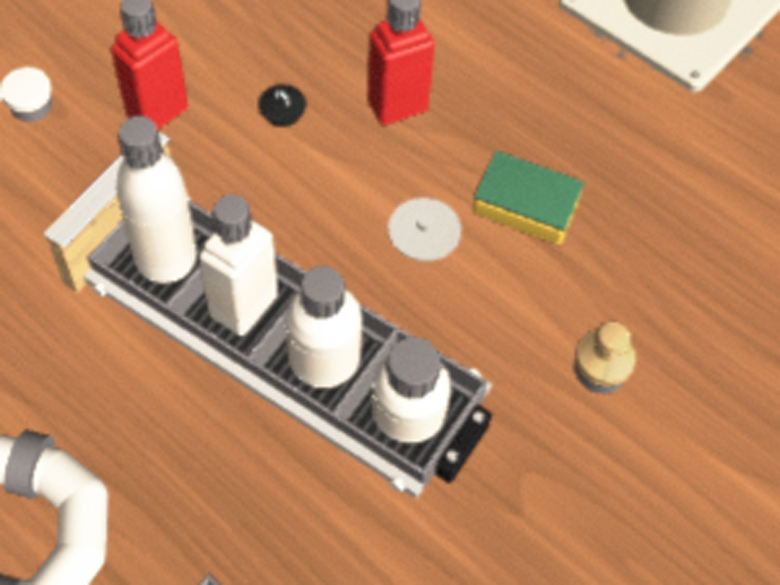

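All four bottles stand upright in order: tall (155,200) by the panel, then flat, round and squat (410,390) at the catch end. Each is within about 2 mm of its compartment's centre, and the gripper is clear.

```bash
python3 -c "
from workcell import *
print(job_done())"
```

```text
the job is handed in; nothing more can be done
None
```

The job is handed in: all four white bottles stand upright and free in the tray, tallest at the wooden panel to shortest at the opposite end, each within about 2 mm of its compartment's centre, at about 33 s of the 109 s allowed.

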